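# Find the socket for the stand foot's nut

### The arm

A 6-joint arm with a two-finger parallel gripper is mounted at the origin on the work surface. World frame = base frame: x ahead of the robot, y to its left, z up, the work surface at z = 0. Lengths are in m, angles in rad, forces in N, time in s.
With the tool pointing down it reaches from about 0.375 to 0.9 m from the base axis. Payload 3.1 kg.
Tool frame: the origin (TCP) lies midway between the tips of the shut fingers; the grasp point (between the pads) lies 19 mm behind it; x points along the fingers, y is the direction in which the jaws open and shut, and the axes are right-handed (so a half turn about x gives the same grasp; the last joint's range is limited). The gripper opens to 87 mm and grips with 3 to 60 N. Pads are 19 mm wide; open, the fingers measure 117 mm over their backs; the gripper's body (75 mm by 190 mm) begins 51 mm behind the grasp point.
Start: joints at [1.107, 0.527, 1.433, -0, 1.181, -0.178], TCP at [0.176, 0.6, 0.223] pointing down, gripper open.
Joint ranges: [-3.08, 3.08], [-0.75, 2.2], [0.22, 2.44], [-1.43, 4.57], [0, 2.65], [-2.85, 2.85]. Speed limits (rad/s): [2.79, 2.79, 3.14, 3.14, 3.14, 3.14].

### API

Orientations are given as a unit quaternion [x, y, z, w].
In Python, from rig import get_obs, imaging, robot gives the robot as it stands.
- The arm moves only by the shell command python3 -m inch 'ROWS' [FORCE]. ROWS is JSON, a list of rows, each a list of 3 entries, a list of its own where there are three numbers: the finger opening in mm, from 0 to 87, then the shift along the tool's x, y, z in mm, then the turn, a rotation vector about the tool's x, y, z in degrees. In form: [[grip, [dx, dy, dz], [wx, wy, wz]], ...]. A call has 1 to 12 rows; each row shifts and turns the pose as measured when the row begins, along the tool's axes as they then stand; what a row does not reach is not made up. A row lasts 1/8 s, in which the tool goes at most 62.5 mm and 10.7 degrees, less where a joint would pass 70% of its speed; a pose out of reach is approached as far as the arm can. A call with a gripper value outside its range is refused whole. The fingers move at their own pace and stop on an object; FORCE is the grip in N (left out, the last holds). Time passes only in rows, so rows that do not move let the fingers close. It gives the time, the measured TCP pose, the force and the opening at its end, in the units of the state.
- get_obs(): the state, without advancing time (a new reading comes with each control period).
- imaging.camera(name): name is "scene" or "top"; returns the picture (480x640x3 uint8, red, green, blue); there is no depth.
- imaging.camera_params(name): a dict with "camera_matrix" (3x3 intrinsics, pixels), "k1" (the pictures are not rectified: a ray, as slopes to the right and down, at radius r is drawn at 1 + k1 r^2 times it, then the intrinsics apply), "xyz" and "rotation" of the camera in the world. Camera axes: x right, y down, z forward; pixel columns grow to the right and rows downward; lengths in m; the calibration is good to about 2 mm. A picture is of the moment at which its call begins. camera_params takes no time and is no camera call.
- robot.hand_in(): hands the job in, once; it reports no verdict.
Trained networks look in the newest picture that a camera, given by its name, has taken for a name from the list of things; names that differ only in an ending like _2 or _b are one class to them, and where a whole thing is asked for, a point or a joint stands for the part that bears it (a point fixed in the world has none). Each returns a list of dicts, best first, with "confidence" (0 to 1); they miss things now and then, are a little off and sometimes report something else, mostly with a low value. They report only what shows in the picture. A call takes as long as a camera call. They do not tell look-alikes from the thing itself.
- imaging.cut_out(camera, target): "pixels" (480x640 bool, what is visible of it) and "box" ([centre column, centre row, width, height] in pixels, round what is visible of it).
- imaging.tip_of(camera, target): "pixel" ([column, row] in pixels: a listed point, or the origin of a listed thing).
The state is a dict: "time": time; "q": joint angles; "joint_velocities": joint speeds; "joint_torque": joint torques, N m; "position": TCP position; "tool_rot": TCP orientation; "ft_force": force on the tool from outside, world axes, zero at the start; "moment": the same for the moment, N m; "grip_width": finger opening in m.
Only numpy, scipy, OpenCV 4.12 (cv2) and the standard library are available. Lean on these libraries where they do the work, as an engineer would, in place of code of your own. Each camera call takes 0.05 s, during which the arm holds its last target. There are 200 camera calls.

### The job

Slide the stand foot that is not on the newspaper across the bench, without lifting it, to the middle of the brown paper sheet, then try the hex sockets on its nut starting with the smallest, standing each one that does not fit back upright on the wooden tray. Finish with the snug socket (the smallest that goes over the nut) pushed fully down over the nut until it rests on the plate, the gripper still holding it: do not let go. Leave the spare foot on the newspaper, and do not disturb the brush tin, the paint palette and the brass bangle.

Things in the scene. Friction and masses are not known exactly. Their poses are not given: they have to be found in the camera images.
- plate_a: Stand foot: loose dark steel plate 100 x 100 x 8 mm, ~0.65 kg; fixed at its centre a steel hex nut, 14 mm tall (top 3 mm 2 mm narrower), 18 or 24 mm across flats (the feet differ), and a round stud end up to 27 mm. Origin: centre of underside, z up; two nut flats face the plate's +-x. Feet may swap places: the one on the newspaper is the spare, the other is the job.
- plate_b: Stand foot: loose dark steel plate 100 x 100 x 8 mm, ~0.65 kg; fixed at its centre a steel hex nut, 14 mm tall (top 3 mm 2 mm narrower), 18 or 24 mm across flats (the feet differ), and a round stud end up to 27 mm. Origin: centre of underside, z up; two nut flats face the plate's +-x. Feet may swap places: the one on the newspaper is the spare, the other is the job.
- sheet: Brown paper sheet lying flat on the bench, 170 x 170 mm, under 1 mm thick (things slide freely onto it). Origin: its centre, at bench height.
- newspaper: Newspaper lying flat on the bench, 180 x 200 mm, under 1 mm thick. Origin: its centre, at bench height. The spare foot lies on it.
- tray: Low pale wooden board, fixed, 120 x 270 x 18 mm (x, y, z). Origin: centre of its underside. The sockets stand in a row along its y, 85 mm apart, in any order.
- socket_small: Loose steel socket, hexagonal outside (28 mm across flats) and inside (20 mm, 48 mm deep), 60 mm tall, top closed, standing open end down. Origin: centre of the lower end, z up; outer and inner flats face its +-x. Fits a 18 mm nut with 2 mm play, then goes down until it rests on the plate; on a bigger nut it stops on the nut's top, on a smaller one it is loose.
- socket_medium: Loose steel socket, hexagonal outside (34 mm across flats) and inside (26 mm, 48 mm deep), 60 mm tall, top closed, standing open end down. Origin: centre of the lower end, z up; outer and inner flats face its +-x. Fits a 24 mm nut with 2 mm play, then goes down until it rests on the plate; on a bigger nut it stops on the nut's top, on a smaller one it is loose.
- socket_large: Loose steel socket, hexagonal outside (40 mm across flats) and inside (32 mm, 48 mm deep), 60 mm tall, top closed, standing open end down. Origin: centre of the lower end, z up; outer and inner flats face its +-x. Fits a 30 mm nut with 2 mm play, then goes down until it rests on the plate; on a bigger nut it stops on the nut's top, on a smaller one it is loose.
- brush_tin: Bystander: metal tin 84 mm across and 110 mm tall with brushes standing in it up to 240 mm. Origin: centre of the underside.
- palette: Bystander: white ceramic palette block 90 x 120 x 20 mm with dried paint. Origin: centre of the underside.
- bangle: Bystander: brass bangle, ring 68 mm across and 30 mm tall, standing flat. Origin: centre of the underside.
Mind the look-alikes: they are no part of the job. Leave any blue, green or red look-alike of the plate_b alone.

How it is judged:
By the outcome, as a careful person would: the job done as asked, in the order asked, and still so for the second after the job is handed in, while the arm keeps its last pose, push and grip.
It also fails if it takes over 72 s, if anything falls off the work surface, if the arm or the gripper's body presses on something with over 40 N, if the wrist force passes 120 N, or if a joint passes its speed limit or range.

## Working session

There is one attempt and no reset: what is moved stays moved. The work goes in short steps, Python scripts to look and compute and a shell command to move; the robot and the scene stay as the last step left them, time stands still between calls to the robot, and variables do not carry over. Pictures are saved under pics/ and viewed, about 8 in all and at most 12, crops included, and the job is handed in when it is done.

```bash
ls; mkdir -p pics
python3 - <<'E'
from rig import get_obs, imaging, robot
import cv2
for n in("scene","top"):
    im=imaging.camera(n); cv2.imwrite(f"pics/{n}0.png",im[...,::-1]); print(n,imaging.camera_params(n))
o=get_obs(); print(o)
E
```

```text
pics
scene {'camera_matrix': array([[504.36549544,   0.        , 328.09359227],
       [  0.        , 504.36549544, 233.90676737],
       [  0.        ,   0.        ,   1.        ]]), 'k1': 0.03753056594932123, 'xyz': array([1.35638437, 0.0318352 , 0.97290002]), 'rotation': array([ 0.65854402,  0.65574737, -0.25868204, -0.26343646])}
top {'camera_matrix': array([[481.47569274,   0.        , 321.16959754],
       [  0.        , 481.47569274, 241.17336491],
       [  0.        ,   0.        ,   1.        ]]), 'k1': -0.03906926259379005, 'xyz': array([0.26742966, 0.0131994 , 1.27434181]), 'rotation': array([-0.69711396,  0.7102181 , -0.06806259,  0.07063889])}
{'time': 0.1, 'q': array([ 1.10651307e+00,  5.28375589e-01,  1.43380267e+00,  1.32883776e-05,
        1.18141958e+00, -1.78488252e-01]), 'joint_velocities': array([ 0.00114683, -0.00233554, -0.00402081, -0.00064645,  0.00099174,
        0.00091737]), 'joint_torque': array([-5.31438582e-04, -4.40982807e+01, -1.77150732e+01,  6.34629582e-02,
        5.34008082e-02, -3.10509643e-05]), 'position': array([0.17585156, 0.59904178, 0.22165897]), 'tool_rot': array([ 0.10003071,  0.70012706, -0.10137325,  0.69967093]), 'ft_force': array([-0.4186894 , -0.10314712, -0.33779877]), 'moment': array([0.0717157 , 0.01578508, 0.08311608]), 'grip_width': 0.08732376143886801}
```

View pics/scene0.png

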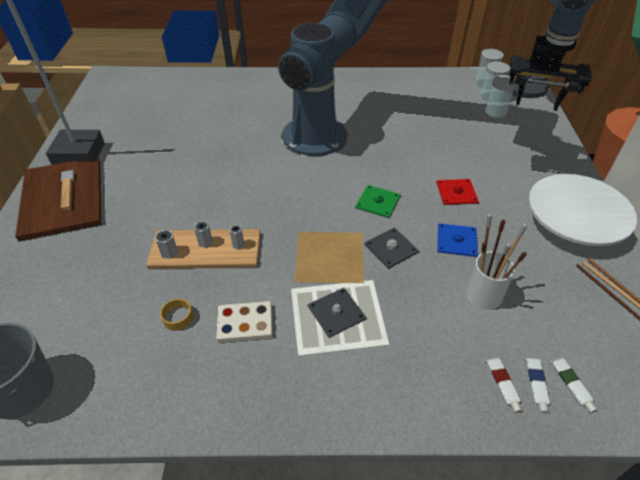

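View pics/top0.png

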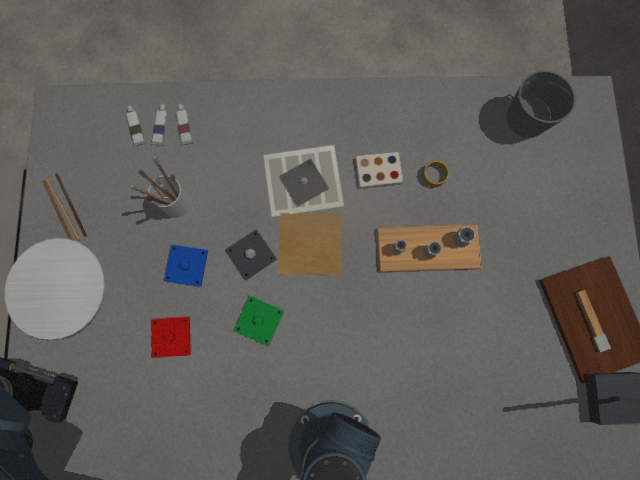

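The scene camera shows a dark foot on the newspaper at about (337,311), which is the spare. A second dark foot on the bare bench is at (391,246). There are also look-alikes: green at (378,201), red at (458,191) and blue at (458,240).

In the top camera the candidates are:
- **Dark, bare bench:** (250,254), which is the job.
- **Dark, newspaper:** (303,182), the spare.
- **Look-alikes:** blue (186,265), red (171,337), green (258,320).

The sheet is at (310,244). The sockets are at (400,246), (434,249) and (466,235), and look like small, medium and large in that order.

```bash
cat > h.py <<'E'
import numpy as np, cv2
from scipy.spatial.transform import Rotation as R
from rig import get_obs, imaging, robot
def ray(cam,px):
    p=imaging.camera_params(cam); K=p["camera_matrix"]; px=np.atleast_2d(np.asarray(px,float))
    d=(px-K[:2,2])/[K[0,0],K[1,1]]; u=d.copy()
    for _ in range(10): u=d/(1+p["k1"]*(u**2).sum(1,keepdims=True))
    return np.array(p["xyz"]), R.from_quat(p["rotation"]).apply(np.c_[u,np.ones(len(u))])
def plane(cam,px,z):
    o,v=ray(cam,px); return (o+v*((z-o[2])/v[:,2:]))[:,:2]
def proj(cam,P):
    p=imaging.camera_params(cam); K=p["camera_matrix"]
    c=R.from_quat(p["rotation"]).inv().apply(np.atleast_2d(P)-p["xyz"]); u=c[:,:2]/c[:,2:]
    return u*(1+p["k1"]*(u**2).sum(1,keepdims=True))*[K[0,0],K[1,1]]+K[:2,2]
def rect(cam,mask,z):
    c=max(cv2.findContours(mask.astype(np.uint8),cv2.RETR_EXTERNAL,cv2.CHAIN_APPROX_NONE)[0],key=cv2.contourArea)[:,0]
    (x,y),s,a=cv2.minAreaRect((plane(cam,c,z)*1000).astype(np.float32)); return np.round([x,y,*s,a],1)
def tool():
    o=get_obs(); T=R.from_quat(o["tool_rot"]); return o,np.array(o["position"]),T
def yaw():  # world direction of tool y, mod 180
    y=tool()[2].as_matrix()[:,1]; return np.degrees(np.arctan2(y[1],y[0]))
def to(x,y,z,yw=None):
    """mm world TCP target, yaw of tool-y axis (deg); prints tool-axis shift and turn needed"""
    o,p,T=tool(); d=T.inv().apply(np.array([x,y,z])-p*1000)
    if yw is None: yw=yaw()
    k=(yw-yaw()+90)%180-90; a=np.radians(yaw()+k); Y=np.array([np.cos(a),np.sin(a),0]); X=np.array([0,0,-1.])
    G=R.from_matrix(np.c_[X,Y,np.cross(X,Y)])
    print("t%.2f"%o["time"],"pos",np.round(p*1000,1),"yaw %.1f"%yaw(),"w%.1f"%(o["grip_width"]*1000),"F",np.round(o["ft_force"],1),"| shift",np.round(d,1),"turn",np.round((T.inv()*G).as_rotvec(degrees=True),1))
E
python3 - <<'E'
from h import *
for cam in("top","scene"):
    im=imaging.camera(cam)
    for n,z in[("plate_a",.008),("sheet",0),("tray",.018),("socket_small",.078),("socket_medium",.078),("socket_large",.078),("newspaper",0),("brush_tin",0),("palette",.02),("bangle",.03)]:
        for d in imaging.cut_out(cam,n)[:6]: print(cam,n,round(d["confidence"],2),np.round(d["box"]),rect(cam,d["pixels"],z*1000/1000))
    for n,z in[("plate_a",0),("socket_small",.018),("socket_medium",.018),("socket_large",.018)]:
        for d in imaging.tip_of(cam,n)[:5]: print(cam,"tip",n,round(d["confidence"],2),np.round(d["pixel"]),np.round(plane(cam,d["pixel"],z)*1000,1))
im=imaging.camera("top"); a=cv2.resize(im[215:300,220:345],None,fx=6,fy=6,interpolation=2)[:300*2]
b=cv2.resize(im[215:285,372:487],None,fx=6,fy=6,interpolation=2)
cv2.imwrite("pics/c1.png",cv2.resize(a,None,fx=1,fy=1)[...,::-1]); cv2.imwrite("pics/c2.png",b[...,::-1])
to(500,100,100)
E
```

```text
top plate_a 0.96 [186. 268.  46.  40.] [460.3 378.6 103.7 101.2  80.8]
top plate_a 0.83 [258. 321.  45.  50.] [312.5 181.9 101.1  97.9  65.3]
top plate_a 0.74 [169. 334.  39.  44.] [276.  411.6 103.  105.4   3.9]
top plate_a 0.67 [305. 180.  48.  47.] [685.4  59.9 100.4  99.4  28.9]
top plate_a 0.59 [252. 253.  45.  49.] [487.8 204.5 102.4 102.2  33.8]
top sheet 0.97 [310. 243.  63.  65.] [516.3  44.6 171.2 167.6  88.9]
top tray 0.64 [429. 250. 102.  49.] [ 494.1 -268.5  125.1  272.1    1.5]
top socket_small 0.5 [400. 249.  19.  16.] [ 486.2 -181.7   26.7   40.3   43.4]
top socket_small 0.46 [466. 238.  23.  17.] [ 510.9 -346.7   42.5   60.1   42.6]
top socket_medium 0.71 [433. 251.  23.  15.] [ 478.9 -263.    38.8   51.6   42.4]
top socket_large 0.8 [466. 238.  27.  22.] [ 510.8 -346.8   42.5   60.    41.9]
top newspaper 0.97 [303. 182.  82.  71.] [693.3  63.6 182.9 202.3   7.4]
top newspaper 0.41 [302. 181.  50.  49.] [688.   58.7 103.  102.4  29.5]
top brush_tin 0.62 [162. 187.  61.  62.] [671.2 453.3 183.5 106.   45.2]
top palette 0.93 [380. 171.  46.  33.] [ 713.8 -146.9   94.2 
[... 1804 characters left out ...]
.1    5.7]
scene palette 0.35 [340. 312.  63.  49.] [698.9  60.5 106.5 103.6  29.6]
scene bangle 0.78 [178. 315.  35.  35.] [ 711.2 -296.3   88.9   67.8   29.1]
scene tip plate_a 0.97 [391. 251.] [[497.8 202.6]]
scene tip plate_a 0.96 [334. 310.] [[680.4  55.1]]
scene tip plate_a 0.88 [377. 205.] [[329.  179.3]]
scene tip plate_a 0.85 [454. 239.] [[457.1 372.6]]
scene tip plate_a 0.6 [455. 194.] [[283.8 405.9]]
scene tip socket_small 0.57 [238. 243.] [[ 486.  -189.7]]
scene tip socket_medium 0.61 [204. 242.] [[ 484.1 -275.8]]
scene tip socket_large 0.59 [165. 252.] [[ 518.5 -365.9]]
t1.65 pos [176.2 599.6 222.5] yaw 73.6 w87.0 F [-0.8 -0.3  0.2] | shift [ 122.6 -388.1  451.5] turn [0. 0. 0.]
```

View pics/c1.png

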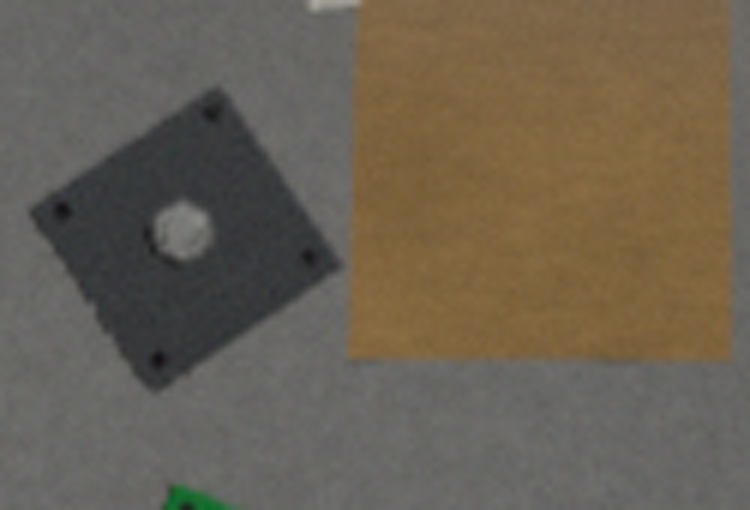

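View pics/c2.png

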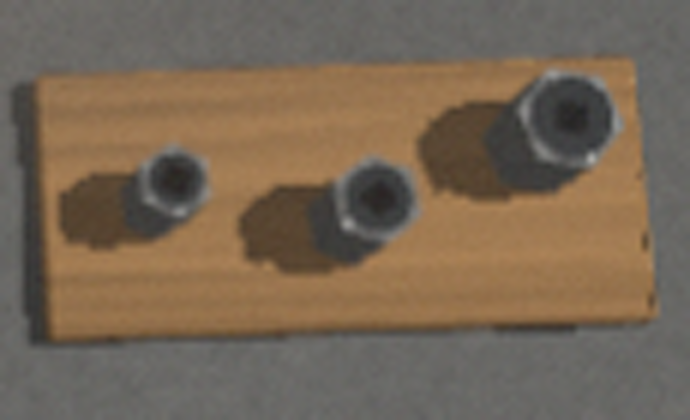

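The first crop confirms the choice: a dark plate on bare bench, nut at crop (182,230), brown sheet to its right, green look-alike at the lower edge. The second crop shows the three sockets on the tray, growing from left to right: (175,180), (376,200) and (571,118). Next I refine the hexagon poses with an edge fit.

```bash
cat >> h.py <<'E'
def hexfit(ims,x0,y0,z,af,span=6,cams=("top","scene"),best=3):
    gs={}
    for c in cams:
        g=cv2.GaussianBlur(cv2.cvtColor(ims[c],cv2.COLOR_RGB2GRAY).astype(np.float32),(0,0),.6); gs[c]=np.hypot(cv2.Sobel(g,5,1,0),cv2.Sobel(g,5,0,1))
    r=af/np.sqrt(3); k=np.radians(np.arange(6)*60+30); V=np.c_[np.cos(k),np.sin(k)]*r
    E=np.concatenate([V+(np.roll(V,-1,0)-V)*t for t in np.linspace(0,1,12)])
    res=[]
    for a in range(0,60,3):
        t=np.radians(a); Q=E@np.array([[np.cos(t),np.sin(t)],[-np.sin(t),np.cos(t)]])
        for dx in np.arange(-span,span+.1,1):
            for dy in np.arange(-span,span+.1,1):
                s=[]
                for c in cams:
                    u=proj(c,np.c_[Q+[x0+dx,y0+dy],np.full(len(Q),z)]/1000).astype(np.float32)
                    s.append(cv2.remap(gs[c],u[:,:1],u[:,1:],1).mean()/gs[c].max())
                res.append((round(float(np.mean(s)),3),x0+dx,y0+dy,a))
    res.sort(reverse=True); return res[:best]
E
python3 - <<'E'
from h import *
ims={c:imaging.camera(c) for c in("top","scene")}
for px,af,z in[((401.2,245),28,78),((434.7,248.3),34,78),((467.2,234.7),40,78)]:
    p=plane("top",px,z/1000)[0]*1000; print("socket",af,p)
    for cams in(("top",),("top","scene")): print(cams,[tuple(float(round(v,2)) for v in r) for r in hexfit(ims,*p,z,af,cams=cams)])
p=plane("top",(250.3,253.3),.022)[0]*1000; print("nut",p)
for af in(18,24):
    for cams in(("top",),("top","scene")): print(af,cams,[tuple(float(round(v,2)) for v in r) for r in hexfit(ims,*p,20,af-.7,cams=cams)])
t=cv2.resize(ims["top"][240:268,236:266],None,fx=13,fy=13,interpolation=2); s=cv2.resize(ims["scene"][225:257,370:412],None,fx=9,fy=9,interpolation=2)
s2=cv2.resize(ims["scene"][215:265,145:255],None,fx=7,fy=7,interpolation=2)
c=np.zeros((600,790,3),np.uint8); c[:252,:378]=s[:252,:378]; c[:252,390:780]=t[60:312]; c[252:600,:770]=s2[:348]
cv2.imwrite("pics/c3.png",cv2.convertScaleAbs(c,alpha=1.4)[...,::-1])
to(489.5,204.3,100,94)
E
```

```text
socket 28 [ 491.82775682 -186.85166917]Traceback (most recent call last):
  File "<stdin>", line 5, in <module>
  File "h.py", line 42, in hexfit
    u=proj(c,np.c_[Q+[x0+dx,y0+dy],np.full(len(Q),z)]/1000).astype(np.float32)
      ~~~~^^^^^^^^^^^^^^^^^^^^^^^^^^^^^^^^^^^^^^^^^^^^^^^^^
  File "h.py", line 12, in proj
    p=imaging.camera_params(cam); K=p["camera_matrix"]
ValueError: time passes only in moves, steps and waits
```

```bash
sed -i 's/^def ray/import functools\ncp=functools.lru_cache(imaging.camera_params)\ndef ray/; s/p=imaging.camera_params(cam)/p=cp(cam)/' h.py
python3 - <<'E'
from h import *
ims={c:imaging.camera(c) for c in("top","scene")}
for px,af,z in[((401.2,245),28,78),((434.7,248.3),34,78),((467.2,234.7),40,78)]:
    p=plane("top",px,z/1000)[0]*1000; print("socket",af,p)
    for cams in(("top",),("top","scene")): print(cams,[tuple(float(round(v,2)) for v in r) for r in hexfit(ims,*p,z,af,cams=cams)])
p=plane("top",(250.3,253.3),.022)[0]*1000; print("nut",p)
for af in(18,24):
    for cams in(("top",),("top","scene")): print(af,cams,[tuple(float(round(v,2)) for v in r) for r in hexfit(ims,*p,20,af-.7,cams=cams)])
t=cv2.resize(ims["top"][240:268,236:266],None,fx=13,fy=13,interpolation=2); s=cv2.resize(ims["scene"][225:257,370:412],None,fx=9,fy=9,interpolation=2)
s2=cv2.resize(ims["scene"][215:265,145:255],None,fx=7,fy=7,interpolation=2)
c=np.zeros((600,790,3),np.uint8); c[:252,:378]=s[:252,:378]; c[:252,390:780]=t[60:312]; c[252:600,:770]=s2[:348]
cv2.imwrite("pics/c3.png",cv2.convertScaleAbs(c,alpha=1.4)[...,::-1])
to(489.5,204.3,100,94)
E
```

```text
socket 28 [ 491.82775682 -186.85166917]
('top',) [(0.32, 488.83, -184.85, 27.0), (0.32, 488.83, -184.85, 30.0), (0.32, 488.83, -184.85, 33.0)]
('top', 'scene') [(0.27, 493.83, -181.85, 24.0), (0.27, 494.83, -181.85, 21.0), (0.27, 494.83, -181.85, 18.0)]
socket 34 [ 481.70758852 -271.2509314 ]
('top',) [(0.33, 481.71, -268.25, 33.0), (0.33, 481.71, -268.25, 36.0), (0.33, 480.71, -268.25, 30.0)]
('top', 'scene') [(0.28, 483.71, -267.25, 39.0), (0.28, 482.71, -267.25, 39.0), (0.28, 482.71, -267.25, 36.0)]
socket 40 [ 515.25011428 -356.52070475]
('top',) [(0.32, 516.25, -351.52, 39.0), (0.32, 516.25, -351.52, 36.0), (0.32, 516.25, -351.52, 33.0)]
('top', 'scene') [(0.3, 520.25, -352.52, 48.0), (0.3, 517.25, -351.52, 39.0), (0.3, 521.25, -352.52, 48.0)]
nut [487.6386996  203.39778889]
18 ('top',) [(0.32, 492.64, 206.4, 24.0), (0.32, 492.64, 206.4, 21.0), (0.32, 492.64, 206.4, 18.0)]
18 ('top', 'scene') [(0.3, 484.64, 202.4, 48.0), (0.3, 484.64, 202.4, 42.0), (0.3, 484.64, 202.4, 39.0)]
24 ('top',) [(0.42, 488.64, 204.4, 39.0), (0.42, 488.64, 204.4, 21.0), (0.42, 488.64, 204.4, 48.0)]
24 ('top', 'scene') [(0.4, 488.64, 204.4, 24.0), (0.4, 488.64, 204.4, 21.0), (0.4, 488.64, 204.4, 18.0)]
t1.85 pos [176.2 599.6 222.5] yaw 73.6 w86.9 F [ 0.8 -0.5  0.2] | shift [ 122.5 -290.9  412.1] turn [-20.4  -0.    0. ]
```

View pics/c3.png

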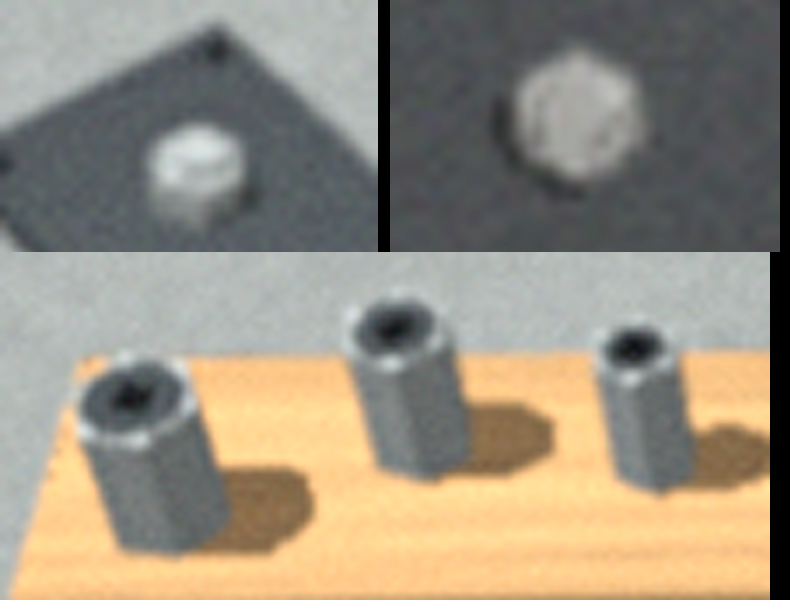

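Crop shows the nut (top view (575,115), hex with vertical sides, about 26 mm across, so probably 24 AF) and the three sockets, large/medium/small from left to right. I plan to grip the job nut at its flats with jaw yaw about 94° and drag the plate flat along the bench.

```bash
python3 -m inch '[[60,[0,0,0],[-10.2,0,0]],[60,[0,0,0],[-10.2,0,0]],[60,[0,-46.2,31.6],[0,0,0]],[60,[0,-46.2,31.6],[0,0,0]],[60,[0,-46.2,31.6],[0,0,0]],[60,[0,-46.2,31.6],[0,0,0]],[60,[0,-46.2,31.6],[0,0,0]],[60,[0,-46.2,31.6],[0,0,0]],[60,[0,-46.2,31.6],[0,0,0]],[60,[0,-46.2,31.6],[0,0,0]],[60,[0,-46.2,31.6],[0,0,0]]]' 10; python3 -c "
from h import *
to(488.6,204.4,60,94)"
```

```text
time: 3.22
position: [0.5041, 0.2031, 0.2238]
tool_rot: [-0.03, 0.704, 0.034, 0.709]
ft_force: [0.7, 0.4, -0.2]
grip_width: 0.0601
t3.23 pos [504.1 203.1 223.8] yaw 95.2 w60.1 F [ 0.7  0.4 -0.2] | shift [163.7   1.8 -16.5] turn [ 1.2  0.4 -0.3]
```

```bash
python3 -m inch '[[60,[0,1.8,-16.5],[1.2,0.4,-0.3]],[50,[60,0,0],[0,0,0]],[50,[60,0,0],[0,0,0]],[50,[40,0,0],[0,0,0]],[50,[0,0,0],[0,0,0]]]' ; python3 -c "
from h import *
to(488.6,204.4,11,94)"
```

```text
time: 3.85
position: [0.4914, 0.2024, 0.0628]
tool_rot: [-0.021, 0.704, 0.023, 0.71]
ft_force: [0.1, -0.7, 0.4]
grip_width: 0.0501
t3.85 pos [491.4 202.4  62.8] yaw 93.6 w50.1 F [ 0.1 -0.7  0.4] | shift [51.7  2.1 -3.1] turn [-0.4  0.5 -0.1]
```

```bash
python3 -m inch '[[50,[25,2,-3],[-0.4,0.5,0]],[50,[15,0,0],[0,0,0]],[50,[10,0,0],[0,0,0]],[0,[0,0,0],[0,0,0]],[0,[0,0,0],[0,0,0]],[0,[0,0,0],[0,0,0]],[0,[0,0,0],[0,0,0]]]' 8; python3 -c "
from h import *
to(488.6,204.4,12,94)"
```

```text
time: 4.72
position: [0.4924, 0.2069, 0.0184]
tool_rot: [-0.024, 0.703, 0.026, 0.711]
ft_force: [-0.6, -1.5, -3.6]
grip_width: 0.0228
t4.72 pos [492.4 206.9  18.4] yaw 94.1 w22.8 F [-0.6 -1.5 -3.6] | shift [ 6.4 -2.2 -4. ] turn [ 0.1  0.7 -0.2]
```

```bash
python3 -m inch '[[34,[0,0,0],[0,0.7,0]],[34,[0,0,-3],[0,0,0]],[34,[6,0,0],[0,0,0]],[34,[1,0,0],[0,0,0]],[0,[0,0,0],[0,0,0]],[0,[0,0,0],[0,0,0]],[0,[0,0,0],[0,0,0]]]' 8; python3 -c "
from h import *
to(488.6,204.4,12,94)"
```

```text
time: 5.6
position: [0.4893, 0.2068, 0.0111]
tool_rot: [-0.024, 0.707, 0.026, 0.706]
ft_force: [-0.2, -0.5, -0.8]
grip_width: 0.0242
t5.60 pos [489.3 206.8  11.1] yaw 94.0 w24.2 F [-0.2 -0.5 -0.8] | shift [-0.9 -2.3 -0.9] turn [ 0.  -0.1 -0.2]
```

```bash
python3 -m inch '[[0,[0,0,0],[0,0,0]],[0,[0,-15,1.5],[0,0,0]],[0,[0,-25,2.4],[0,0,0]],[0,[0,-25,2.4],[0,0,0]],[0,[0,-25,2.4],[0,0,0]],[0,[0,-25,2.4],[0,0,0]],[0,[0,-25,2.4],[0,0,0]],[0,[0,-15,1.5],[0,0,0]],[0,[0,0,0],[0,0,0]]]' 25; python3 -c "
from h import *
to(516,45.5,11,94)"
```

```text
time: 6.72
position: [0.5147, 0.0483, 0.0111]
tool_rot: [-0.022, 0.708, 0.027, 0.706]
ft_force: [0.5, -2.6, -0.5]
grip_width: 0.0235
t6.72 pos [514.7  48.3  11.1] yaw 93.9 w23.5 F [ 0.5 -2.6 -0.5] | shift [ 0.1 -2.9  1.1] turn [-0.1 -0.1 -0.4]
```

```bash
python3 -m inch '[[0,[0,-2.9,1.1],[0,0,0]],[0,[0,0,0],[0,0,0]],[46,[0,0,0],[0,0,0]],[46,[0,0,0],[0,0,0]],[46,[0,0,0],[10,0,0]],[46,[0,0,0],[10,0,0]],[46,[0,0,0],[10,0,0]],[46,[0,0,0],[10,0,0]],[46,[0,0,0],[10,0,0]],[46,[0,0,0],[10,0,0]],[46,[0,0,0],[0,0,0]]]' 8; python3 -c "
from h import *
print(tool()[0]['q'])
to(516,45.5,11,34)"
```

```text
time: 8.1
position: [0.5167, 0.0484, 0.0108]
tool_rot: [0.343, 0.621, -0.339, 0.618]
ft_force: [-0.3, 0.8, -0.3]
grip_width: 0.046
[-0.12616119  0.7388119   1.8438321   0.01249151  0.56056693 -0.70186916]
t8.10 pos [516.7  48.4  10.8] yaw 32.4 w46.0 F [-0.3  0.8 -0.3] | shift [-0.2 -2.1  2.1] turn [-1.6 -0.3 -0.2]
```

```bash
python3 -m inch '[[46,[0,-2.1,2.1],[-1.6,0,0]],[46,[0,0,0],[0,0,0]],[0,[0,0,0],[0,0,0]],[0,[0,0,0],[0,0,0]],[0,[0,0,0],[0,0,0]],[0,[0,0,0],[0,0,0]],[0,[0,0,0],[0,0,0]]]' 15
python3 - <<'E'
from h import *
to(516,45.5,11,34)
im=imaging.camera("top")
for c in("top","scene"):
    imaging.camera(c)
    for n in("plate_a","sheet"):
        for d in imaging.cut_out(c,n): print(c,n,round(d["confidence"],2),rect(c,d["pixels"],.008 if n[0]=="p" else 0))
E
```

```text
time: 8.98
position: [0.5155, 0.0453, 0.0108]
tool_rot: [0.331, 0.627, -0.328, 0.624]
ft_force: [-0.7, 0.0, -0.3]
grip_width: 0.0236
t8.97 pos [515.5  45.3  10.8] yaw 34.5 w23.6 F [-0.7  0.  -0.3] | shift [-0.2  0.5  0.1] turn [ 0.5 -0.4 -0.1]
top plate_a 0.89 [312.6 181.9 101.2  98.   64.9]
top plate_a 0.72 [273.3 439.1 101.   44.6   4.4]
top plate_a 0.67 [719.7  59.8 125.8  66.   81. ]
top sheet 0.78 [447.5  81.5 102.8  32.5  86.6]
scene plate_a 0.98 [692.   59.5 107.2 105.8  30.7]
scene plate_a 0.97 [277.3 411.  109.1 100.2   2. ]
scene plate_a 0.63 [316.5 182.4 101.  105.9  65.5]
scene plate_a 0.63 [464.  379.6 101.3 106.7  81.2]
scene sheet 0.68 [516.6  47.1 174.5 173.   87.7]
scene sheet 0.16 [684.5  61.2 105.3 103.9  29.7]
```

```bash
python3 -m inch '[[46,[0,0,0],[0,0,0]],[46,[0,0,0],[0,0,0]],[46,[0,0,0],[-10,0,0]],[46,[0,0,0],[-10,0,0]],[46,[0,0,0],[-10,0,0]],[46,[0,0,0],[-10,0,0]],[46,[0,0,0],[-10,0,0]],[46,[0,0,0],[-9.5,0,0]],[46,[0,0,0],[0,0,0]]]' 10; python3 -c "
from h import *
to(515.5,45.3,11,94)"
```

```text
time: 10.45
position: [0.5163, 0.0456, 0.0108]
tool_rot: [-0.034, 0.706, 0.038, 0.706]
ft_force: [-0.4, -0.6, 0.2]
grip_width: 0.0459
t10.45 pos [516.3  45.6  10.8] yaw 95.8 w45.9 F [-0.4 -0.6  0.2] | shift [-0.2 -0.2 -0.8] turn [ 1.8  0.  -0.4]
```

```bash
python3 -m inch '[[46,[0,-0.2,-0.8],[1.7,0,-0.4]],[46,[0,0,0],[0,0,0]],[0,[0,0,0],[0,0,0]],[0,[0,0,0],[0,0,0]],[0,[0,0,0],[0,0,0]],[0,[0,0,0],[0,0,0]],[0,[0,0,0],[0,0,0]]]' 15; python3 -c "
from h import *
to(515.5,45.3,11,94)"
```

```text
time: 11.32
position: [0.5156, 0.0455, 0.0108]
tool_rot: [-0.023, 0.706, 0.023, 0.707]
ft_force: [-0.2, 0.3, 0.4]
grip_width: 0.0235
t11.32 pos [515.6  45.5  10.8] yaw 93.7 w23.5 F [-0.2  0.3  0.4] | shift [-0.2 -0.2 -0.1] turn [-0.3  0.  -0. ]
```

```bash
python3 -m inch '[[46,[0,0,0],[0,0,0]],[46,[0,0,0],[0,0,0]],[55,[-55,0,0],[0,0,0]],[55,[-55,0,0],[0,0,0]],[55,[0,-56,-10],[0,0,0]],[55,[0,-56,-10],[0,0,0]],[55,[0,-57,-10],[0,0,0]],[55,[0,-57,-10],[0,0,0]],[55,[0,0,0],[0,0,0]]]' 10
python3 - <<'E'
from h import *
to(491,-183.5,42,92)
E
```

```text
time: 12.45
position: [0.4919, -0.1898, 0.1232]
tool_rot: [-0.026, 0.706, 0.023, 0.707]
ft_force: [0.8, -0.7, 0.1]
grip_width: 0.0551
t12.45 pos [ 491.9 -189.8  123.2] yaw 93.9 w55.1 F [ 0.8 -0.7  0.1] | shift [81.2  6.7 -0.6] turn [1.9 0.1 0.2]
```

```bash
python3 -m inch '[[55,[0,6.7,-0.6],[1.9,0,0]],[55,[40,0,0],[0,0,0]],[55,[30,0,0],[0,0,0]],[55,[11,0,0],[0,0,0]],[55,[0,0,0],[0,0,0]],[0,[0,0,0],[0,0,0]],[0,[0,0,0],[0,0,0]],[0,[0,0,0],[0,0,0]],[0,[0,0,0],[0,0,0]]]' 8
python3 - <<'E'
from h import *
to(491,-183.5,42,92)
print(tool()[0]['q'])
E
```

```text
time: 13.58
position: [0.4925, -0.1807, 0.0439]
tool_rot: [-0.014, 0.705, 0.011, 0.709]
ft_force: [-0.4, -0.6, -1.6]
grip_width: 0.028
t13.57 pos [ 492.5 -180.7   43.9] yaw 92.0 w28.0 F [-0.4 -0.6 -1.6] | shift [ 1.9 -2.8 -1.7] turn [0.  0.4 0.3]
[-5.64158660e-01  6.78243392e-01  1.82621598e+00 -1.78314614e-03
  6.28639195e-01 -2.16877214e+00]
```

```bash
python3 -m inch '[[50,[0,0,0],[0,0.4,0]],[50,[0,0,0],[0,0,0]],[50,[0,0,-1.5],[10,0,0]],[50,[0,0,0],[10,0,0]],[50,[0,0,0],[10,0,0]],[50,[0,0,0],[10,0,0]],[50,[0,0,0],[10,0,0]],[50,[0,0,0],[10,0,0]],[50,[0,0,0],[0,0,0]],[50,[0,0,0],[0,0,0]]]' 8
python3 - <<'E'
from h import *
to(491,-180.7,42,32)
E
```

```text
time: 14.82
position: [0.4905, -0.1801, 0.0437]
tool_rot: [0.35, 0.613, -0.354, 0.613]
ft_force: [-0.7, 0.2, -0.4]
grip_width: 0.0498
t14.82 pos [ 490.5 -180.1   43.7] yaw 30.3 w49.8 F [-0.7  0.2 -0.4] | shift [1.7 0.1 0.8] turn [-1.7  0.1  0.2]
```

```bash
python3 -m inch '[[50,[0,0.1,0.8],[-1.7,0,0]],[0,[0,0,0],[0,0,0]],[0,[0,0,0],[0,0,0]],[0,[0,0,0],[0,0,0]],[0,[0,0,0],[0,0,0]],[50,[0,0,0],[0,0,0]],[50,[0,0,0],[0,0,0]],[50,[0,0,0],[-10,0,0]],[50,[0,0,0],[-10,0,0]],[50,[0,0,0],[-10,0,0]],[50,[0,0,0],[-10,0,0]],[50,[0,0,0],[-10,0,0]]]' 8; python3 -m inch '[[50,[0,0,0],[-8,0,0]],[50,[0,0,0],[0,0,0]]]'
python3 - <<'E'
from h import *
to(491,-180.7,42,92)
E
```

```text
time: 16.32
position: [0.4909, -0.1807, 0.0437]
tool_rot: [0.036, 0.707, -0.039, 0.705]
ft_force: [-0.2, -0.1, -0.8]
grip_width: 0.0497
time: 16.58
position: [0.4908, -0.1807, 0.0437]
tool_rot: [-0.014, 0.708, 0.012, 0.706]
ft_force: [0.6, -0.1, 0.3]
grip_width: 0.0503
t16.57 pos [ 490.8 -180.7   43.7] yaw 92.1 w50.3 F [ 0.6 -0.1  0.3] | shift [ 1.7 -0.   0.2] turn [ 0.1 -0.2  0.2]
```

Grip firmly, note the placement pose (490.8, −180.7, z43.7, yaw 92) and lift.

```bash
python3 -m inch '[[0,[0,0,0],[0,0,0]],[0,[0,0,0],[0,0,0]],[0,[0,0,0],[0,0,0]],[0,[0,0,0],[0,0,0]],[0,[-30,0,0],[0,0,0]],[0,[-40,0,0],[0,0,0]],[0,[0,0,0],[0,0,0]]]' 30
python3 - <<'E'
from h import *
to(515.6,45.5,114,93.7)
for c in("top",):
    im=imaging.camera(c)
E
```

```text
time: 17.45
position: [0.4901, -0.1799, 0.114]
tool_rot: [-0.012, 0.709, 0.01, 0.705]
ft_force: [0.0, -0.6, -0.9]
grip_width: 0.0279
t17.45 pos [ 490.1 -179.9  114. ] yaw 91.8 w27.9 F [ 0.  -0.6 -0.9] | shift [ -0.6 224.5  32.6] turn [-1.9 -0.3  0.1]
```

```bash
python3 -m inch '[[0,[0,45,6.5],[-1.9,0,0]],[0,[0,45,6.5],[0,0,0]],[0,[0,45,6.5],[0,0,0]],[0,[0,45,6.5],[0,0,0]],[0,[0,44,6.5],[0,0,0]],[0,[0,0,0],[0,0,0]]]'
python3 - <<'E'
from h import *
to(515.6,45.5,60,93.7)
E
```

```text
time: 18.25
position: [0.5037, 0.0526, 0.1038]
tool_rot: [-0.02, 0.715, 0.023, 0.698]
ft_force: [-1.4, -1.5, -0.9]
grip_width: 0.0275
t18.25 pos [503.7  52.6 103.8] yaw 93.5 w27.5 F [-1.4 -1.5 -0.9] | shift [43.5 -8.  12.5] turn [-0.2 -1.3 -0.3]
```

```bash
python3 -m inch '[[0,[0,-8,12.5],[0,-1.3,-0.3]],[0,[15,0,0],[0,0,0]],[0,[15,0,0],[0,0,0]],[0,[10,0,0],[0,0,0]],[0,[0,0,0],[0,0,0]]]'
python3 - <<'E'
from h import *
to(515.6,45.5,55,93.7)
E
```

```text
time: 18.88
position: [0.516, 0.0403, 0.0577]
tool_rot: [-0.02, 0.708, 0.019, 0.705]
ft_force: [-0.1, -0.0, -2.4]
grip_width: 0.0277
t18.88 pos [516.   40.3  57.7] yaw 93.1 w27.7 F [-0.1 -0.  -2.4] | shift [ 2.7  5.2 -0.1] turn [-0.6 -0.3  0. ]
```

```bash
python3 -m inch '[[0,[2.7,5.2,0],[-0.6,-0.3,0]],[0,[0,0,0],[0,0,0]]]'
python3 - <<'E'
from h import *
to(515.6,45.5,45,93.7)
E
```

```text
time: 19.12
position: [0.5158, 0.0453, 0.0549]
tool_rot: [-0.023, 0.706, 0.023, 0.707]
ft_force: [-0.2, 0.5, -0.5]
grip_width: 0.0276
t19.12 pos [515.8  45.3  54.9] yaw 93.7 w27.6 F [-0.2  0.5 -0.5] | shift [ 9.9  0.3 -0.2] turn [0.  0.1 0. ]
```

Descend gently until contact, expected near z = 47.7 if it does not fit.

```bash
python3 -m inch '[[0,[4,0.2,-0.2],[0,0,0]],[0,[3,0,0],[0,0,0]],[0,[2,0,0],[0,0,0]],[0,[2,0,0],[0,0,0]],[0,[0,0,0],[0,0,0]]]'; python3 -c "
from h import *
to(515.6,45.5,45,93.7)"
```

```text
time: 19.75
position: [0.5162, 0.0457, 0.0477]
tool_rot: [-0.024, 0.705, 0.023, 0.708]
ft_force: [-0.2, 0.1, -1.8]
grip_width: 0.0283
t19.75 pos [516.2  45.7  47.7] yaw 93.8 w28.3 F [-0.2  0.1 -1.8] | shift [ 2.7 -0.2 -0.6] turn [0.1 0.2 0.1]
```

```bash
python3 -m inch '[[0,[3,0,0],[0,0,0]],[0,[3,0,0],[0,0,0]]]'; python3 -c "
from h import *
to(490.8,-180.7,47.7,92)"
```

```text
time: 20.0
position: [0.5181, 0.0457, 0.0463]
tool_rot: [-0.024, 0.703, 0.023, 0.71]
ft_force: [-5.5, 0.5, 26.5]
grip_width: 0.028
t20.00 pos [518.1  45.7  46.3] yaw 93.8 w28.0 F [-5.5  0.5 26.5] | shift [  -1.2 -224.1  -42.3] turn [1.8 0.5 0.1]
```

Blocked at the nut top: 26.5 N, about 14 mm short of the plate. The small socket does not fit, so it goes back to the tray.

```bash
python3 -m inch '[[0,[-10,0,0],[0,0.5,0]],[0,[-55,0,0],[0,0,0]],[0,[0,-45,-8.5],[1.8,0,0]],[0,[0,-45,-8.5],[0,0,0]],[0,[0,-45,-8.5],[0,0,0]],[0,[0,-45,-8.5],[0,0,0]],[0,[0,-36,-7],[0,0,0]],[0,[0,0,0],[0,0,0]]]'; python3 -c "
from h import *
to(490.8,-180.7,60,92)"
```

```text
time: 21.0
position: [0.491, -0.1793, 0.1131]
tool_rot: [-0.016, 0.703, 0.01, 0.711]
ft_force: [-0.5, 0.8, -2.6]
grip_width: 0.0278
t21.00 pos [ 491.  -179.3  113.1] yaw 92.1 w27.8 F [-0.5  0.8 -2.6] | shift [53.1 -1.  -0.9] turn [0.1 0.7 0.4]
```

```bash
python3 -m inch '[[0,[0,-1,-0.9],[0,0.7,0.4]],[0,[30,0,0],[0,0,0]],[0,[20,0,0],[0,0,0]],[0,[10,0,0],[0,0,0]],[0,[0,0,0],[0,0,0]]]'; python3 -c "
from h import *
to(490.8,-180.7,45.5,92)"
```

```text
time: 21.62
position: [0.4913, -0.1762, 0.0512]
tool_rot: [-0.015, 0.707, 0.015, 0.707]
ft_force: [-0.6, 0.2, -0.8]
grip_width: 0.0276
t21.62 pos [ 491.3 -176.2   51.2] yaw 92.4 w27.6 F [-0.6  0.2 -0.8] | shift [ 5.7 -4.5 -0.6] turn [ 0.4 -0.1 -0.1]
```

```bash
python3 -m inch '[[0,[3,-4.5,-0.6],[0.4,0,0]],[0,[2,0,0],[0,0,0]],[0,[1.5,0,0],[0,0,0]],[0,[0.8,0,0],[0,0,0]],[0,[0,0,0],[0,0,0]]]'; python3 -c "
from h import *
to(490.8,-180.7,45.5,92)"
```

```text
time: 22.25
position: [0.4923, -0.1814, 0.0454]
tool_rot: [-0.013, 0.706, 0.012, 0.708]
ft_force: [-0.2, 0.2, -0.8]
grip_width: 0.0279
t22.25 pos [ 492.3 -181.4   45.4] yaw 92.0 w27.9 F [-0.2  0.2 -0.8] | shift [-0.1  0.7 -1.5] turn [0.  0.1 0.1]
```

```bash
python3 -m inch '[[0,[1.2,0,0],[0,0.1,0]],[0,[0,0,0],[0,0,0]],[0,[1.2,0,0],[0,0,0]],[0,[0,0,0],[0,0,0]]]'; python3 -c "
from h import *
to(490.8,-180.7,43.5,92)"
```

```text
time: 22.75
position: [0.4924, -0.1815, 0.0436]
tool_rot: [-0.013, 0.707, 0.012, 0.707]
ft_force: [0.4, 0.1, -0.2]
grip_width: 0.0277
t22.75 pos [ 492.4 -181.5   43.6] yaw 92.0 w27.7 F [ 0.4  0.1 -0.2] | shift [ 0.1  0.9 -1.6] turn [0.  0.  0.1]
```

```bash
python3 -m inch '[[0,[1,0,0],[0,0,0]],[45,[0,0,0],[0,0,0]],[45,[0,0,0],[0,0,0]],[45,[0,0,0],[0,0,0]]]' 10; python3 -c "
from h import *
to(482,-267.7,123,95)"; python3 -m inch '[[50,[-40,0,0],[0,0,0]],[55,[-40,0,0],[0,0,0]],[55,[0,0,0],[0,0,0]]]'
python3 - <<'E'
from h import *
to(482,-267.7,123,95)
ims={c:imaging.camera(c) for c in("top","scene")}
t=cv2.resize(ims["top"][215:290,370:490],None,fx=5,fy=5); s=cv2.resize(ims["scene"][205:275,145:265],None,fx=5,fy=5)
c=np.vstack([t[:250],s[:350]]); cv2.imwrite("pics/c4.png",c[...,::-1])
E
```

```text
time: 23.25
position: [0.4928, -0.1818, 0.0434]
tool_rot: [-0.013, 0.706, 0.012, 0.708]
ft_force: [-0.1, -0.2, -0.8]
grip_width: 0.0431
t23.25 pos [ 492.8 -181.8   43.4] yaw 92.0 w43.1 F [-0.1 -0.2 -0.8] | shift [-79.4 -85.7 -13.7] turn [-3.   0.1  0.2]
time: 23.62
position: [0.4924, -0.1815, 0.124]
tool_rot: [-0.013, 0.707, 0.012, 0.707]
ft_force: [0.5, -0.5, -0.1]
grip_width: 0.0543
t23.62 pos [ 492.4 -181.5  124. ] yaw 92.0 w54.3 F [ 0.5 -0.5 -0.1] | shift [  1.1 -85.8 -13.4] turn [-3.  -0.   0.1]
```

View pics/c4.png

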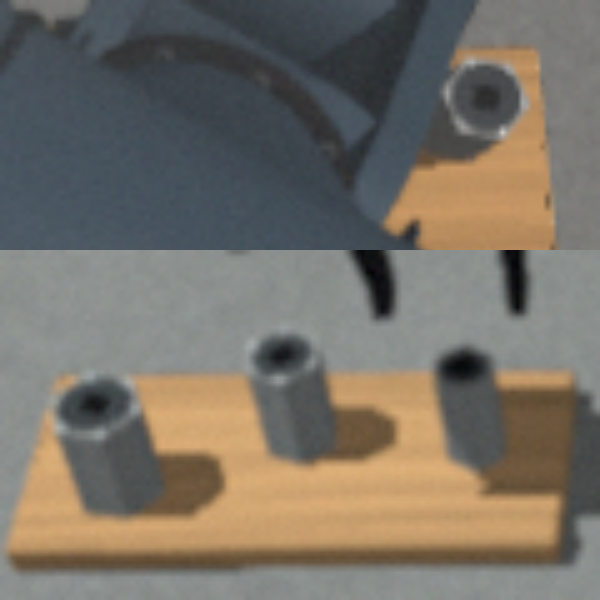

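The small socket stands upright on the tray at scene crop (470,410); medium is at (290,400) and large at (110,450). Medium next.

```bash
python3 -m inch '[[55,[0,-42,-6.5],[-3,0,0]],[55,[0,-42,-6.5],[0,0,0]],[55,[0,0,0],[0,0,0]]]'; python3 -c "
from h import *
to(482.5,-267.7,42,95)"
```

```text
time: 24.1
position: [0.4804, -0.2646, 0.1169]
tool_rot: [-0.029, 0.71, 0.035, 0.702]
ft_force: [0.1, -0.0, -0.2]
grip_width: 0.0553
t24.10 pos [ 480.4 -264.6  116.9] yaw 95.2 w55.3 F [ 0.1 -0.  -0.2] | shift [74.8 -3.9  2.6] turn [ 0.2 -0.6 -0.5]
```

```bash
python3 -m inch '[[55,[0,-3.5,2.3],[0,-0.6,-0.5]],[55,[0,0,0],[0,0,0]],[55,[35,0,0],[0,0,0]],[55,[25,0,0],[0,0,0]],[55,[12,0,0],[0,0,0]],[55,[0,0,0],[0,0,0]],[0,[0,0,0],[0,0,0]],[0,[0,0,0],[0,0,0]],[0,[0,0,0],[0,0,0]],[0,[0,0,0],[0,0,0]]]' 8; python3 -c "
from h import *
to(482.5,-267.7,43,95)"
```

```text
time: 25.35
position: [0.4832, -0.2629, 0.0432]
tool_rot: [-0.034, 0.707, 0.034, 0.706]
ft_force: [-0.8, 0.7, -2.7]
grip_width: 0.0343
t25.35 pos [ 483.2 -262.9   43.2] yaw 95.5 w34.3 F [-0.8  0.7 -2.7] | shift [ 0.2 -4.7 -1.1] turn [ 0.5 -0.1 -0.1]
```

```bash
python3 -m inch '[[55,[0,0,0],[0,0,0]],[55,[0,0,0],[0,0,0]],[55,[0,0,0],[10,0,0]],[55,[0,0,0],[10,0,0]],[55,[0,0,0],[10,0,0]],[55,[0,0,0],[10,0,0]],[55,[0,0,0],[10,0,0]],[55,[0,0,0],[9.5,0,0]],[55,[0,0,0],[0,0,0]],[55,[0,0,0],[0,0,0]]]' 8; python3 -c "
from h import *
to(483.2,-262.9,43,35.5)"
```

```text
time: 26.6
position: [0.4835, -0.2627, 0.044]
tool_rot: [0.331, 0.625, -0.33, 0.625]
ft_force: [-0.0, 0.0, -0.3]
grip_width: 0.0554
t26.60 pos [ 483.5 -262.7   44. ] yaw 34.3 w55.4 F [-0.   0.  -0.3] | shift [ 1.  -0.3  0. ] turn [-1.2 -0.1 -0. ]
```

```bash
python3 -m inch '[[55,[0,-0.3,0],[-1.2,0,0]],[0,[0,0,0],[0,0,0]],[0,[0,0,0],[0,0,0]],[0,[0,0,0],[0,0,0]],[0,[0,0,0],[0,0,0]],[55,[0,0,0],[0,0,0]],[55,[0,0,0],[0,0,0]],[55,[0,0,0],[-10,0,0]],[55,[0,0,0],[-10,0,0]],[55,[0,0,0],[-10,0,0]],[55,[0,0,0],[-10,0,0]],[55,[0,0,0],[-10,0,0]]]' 8; python3 -m inch '[[55,[0,0,0],[-8.5,0,0]],[55,[0,0,0],[0,0,0]]]'; python3 -c "
from h import *
to(483.3,-262.8,43,95.5)"
```

```text
time: 28.1
position: [0.4831, -0.2629, 0.044]
tool_rot: [0.017, 0.707, -0.016, 0.707]
ft_force: [0.3, -0.4, 0.4]
grip_width: 0.0549
time: 28.35
position: [0.4831, -0.2629, 0.044]
tool_rot: [-0.037, 0.706, 0.038, 0.706]
ft_force: [0.6, 0.4, 0.4]
grip_width: 0.0547
t28.35 pos [ 483.1 -262.9   44. ] yaw 96.1 w54.7 F [0.6 0.4 0.4] | shift [1.  0.1 0.2] turn [ 0.6 -0.  -0.1]
```

```bash
python3 -m inch '[[0,[0,0,0],[0.5,0,0]],[0,[0,0,0],[0,0,0]],[0,[0,0,0],[0,0,0]],[0,[0,0,0],[0,0,0]],[0,[-30,0,0],[0,0,0]],[0,[-40,0,0],[0,0,0]],[0,[0,0,0],[0,0,0]]]' 35; python3 -c "
from h import *
to(515.6,45.5,114,93.8)"
```

```text
time: 29.22
position: [0.4821, -0.2622, 0.114]
tool_rot: [-0.031, 0.708, 0.034, 0.705]
ft_force: [0.3, -0.1, -2.4]
grip_width: 0.0336
t29.23 pos [ 482.1 -262.2  114. ] yaw 95.2 w33.6 F [ 0.3 -0.1 -2.4] | shift [  1.1 303.4  61.4] turn [ 1.4 -0.2 -0.2]
```

```bash
python3 -m inch '[[0,[-40,0,0],[1.4,0,0]],[0,[0,50,10],[0,0,0]],[0,[0,50,10],[0,0,0]],[0,[0,50,10],[0,0,0]],[0,[0,50,10],[0,0,0]],[0,[0,50,10],[0,0,0]],[0,[0,50,10],[0,0,0]],[0,[0,0,0],[0,0,0]]]'; python3 -c "
from h import *
to(515.6,45.5,75,93.8)"
```

```text
time: 30.22
position: [0.5189, 0.0503, 0.1467]
tool_rot: [-0.018, 0.713, 0.025, 0.7]
ft_force: [0.4, -0.6, -2.1]
grip_width: 0.0338
t30.23 pos [518.9  50.3 146.7] yaw 93.4 w33.8 F [ 0.4 -0.6 -2.1] | shift [71.7 -5.3 -2.3] turn [-0.4 -1.  -0.6]
```

```bash
python3 -m inch '[[0,[0,-3,-2.3],[-0.4,-1,-0.6]],[0,[40,0,0],[0,0,0]],[0,[25,0,0],[0,0,0]],[0,[10,0,0],[0,0,0]],[0,[0,0,0],[0,0,0]]]'; python3 -c "
from h import *
to(515.6,45.5,55,93.8)"
```

```text
time: 30.85
position: [0.5145, 0.042, 0.068]
tool_rot: [-0.023, 0.707, 0.021, 0.706]
ft_force: [0.0, -0.9, -0.9]
grip_width: 0.0338
t30.85 pos [514.5  42.   68. ] yaw 93.6 w33.8 F [ 0.  -0.9 -0.9] | shift [13.   3.5  1.4] turn [-0.2 -0.1  0.1]
```

```bash
python3 -m inch '[[0,[6,3.5,1.4],[-0.2,0,0]],[0,[6,0,0],[0,0,0]],[0,[0,0,0],[0,0,0]]]'
python3 - <<'E'
from h import *
to(515.8,45.5,50,93.8)
for c in("top","scene"):
    imaging.camera(c)
    for n in("plate_a","sheet"):
        for d in imaging.cut_out(c,n): print(c,n,round(d["confidence"],2),rect(c,d["pixels"],.008 if n[0]=="p" else 0))
E
```

```text
time: 31.22
position: [0.5172, 0.0449, 0.057]
tool_rot: [-0.024, 0.706, 0.022, 0.708]
ft_force: [-0.3, 0.1, -2.0]
grip_width: 0.0336
t31.23 pos [517.2  44.9  57. ] yaw 93.7 w33.6 F [-0.3  0.1 -2. ] | shift [ 7.   0.7 -1.4] turn [-0.1  0.1  0.2]
top plate_a 0.97 [312.1 180.9 103.5  99.4  64.9]
top plate_a 0.68 [686.3  58.6 100.3 101.   29.8]
top sheet 0.38 [688.5  58.7 103.6 101.6  30.4]
scene plate_a 0.98 [690.3  59.3 107.7 105.3  29.6]
scene plate_a 0.94 [464.8 377.1 101.7 109.   81.2]
scene plate_a 0.72 [277.3 411.3 109.2 101.6   1.9]
scene plate_a 0.71 [515.9  45.  109.  103.4  33.9]
scene plate_a 0.69 [314.9 181.8 102.9 108.9  66.2]
scene sheet 0.97 [514.6  47.4 172.5 170.6  88.5]
```

```bash
python3 -m inch '[[0,[3,0.7,-1.4],[0,0,0]],[0,[2,0,0],[0,0,0]],[0,[2,0,0],[0,0,0]],[0,[2,0,0],[0,0,0]],[0,[2,0,0],[0,0,0]],[0,[0,0,0],[0,0,0]]]'; python3 -c "
from h import *
to(515.6,45.5,45,93.8)"
```

```text
time: 32.28
position: [0.5158, 0.0455, 0.0454]
tool_rot: [-0.024, 0.706, 0.022, 0.708]
ft_force: [-0.3, -0.0, -2.3]
grip_width: 0.034
t32.27 pos [515.8  45.5  45.4] yaw 93.7 w34.0 F [-0.3 -0.  -2.3] | shift [ 0.4 -0.  -0.2] turn [-0.1  0.2  0.2]
```

Already past the nut top at 48, with no force: it is going on. Continue down.

```bash
python3 -m inch '[[0,[3,0,0],[0,0.2,0]],[0,[3,0,0],[0,0,0]],[0,[2,0,0],[0,0,0]],[0,[2,0,0],[0,0,0]],[0,[1.5,0,0],[0,0,0]],[0,[0,0,0],[0,0,0]]]'; python3 -c "
from h import *
to(515.6,45.5,34,93.8)"
```

```text
time: 33.02
position: [0.5154, 0.0456, 0.0341]
tool_rot: [-0.024, 0.707, 0.022, 0.706]
ft_force: [-0.6, 0.3, -3.4]
grip_width: 0.0336
t33.02 pos [515.4  45.6  34.1] yaw 93.7 w33.6 F [-0.6  0.3 -3.4] | shift [ 0.1 -0.1  0.2] turn [-0.1 -0.1  0.2]
```

```bash
python3 -m inch '[[0,[1.2,0,0],[0,0,0]],[0,[1.2,0,0],[0,0,0]]]'; python3 -c "
from h import *
to(515.6,45.5,34,93.8)"
```

```text
time: 33.28
position: [0.5154, 0.0456, 0.034]
tool_rot: [-0.024, 0.707, 0.022, 0.706]
ft_force: [-3.2, 0.1, 12.2]
grip_width: 0.034
t33.27 pos [515.4  45.6  34. ] yaw 93.7 w34.0 F [-3.2  0.1 12.2] | shift [-0.  -0.1  0.2] turn [-0.1 -0.1  0.2]
```

It rests on the plate: z = 34.0, pushing with 12 N. Final look before handing in.

Run:
```python
from h import *
im=imaging.camera("scene"); cv2.imwrite("pics/f.png",cv2.resize(im[170:370,130:530],None,fx=2,fy=2)[...,::-1])
for n in("plate_a","sheet"):
    for d in imaging.cut_out("scene",n): print(n,round(d["confidence"],2),rect("scene",d["pixels"],.008 if n[0]=="p" else 0))
to(515.6,45.5,34,93.8)
```

```text
plate_a 0.96 [517.1  44.4 108.4 103.5  35.5]
plate_a 0.9 [464.3 377.7  99.2 107.2  80.2]
plate_a 0.89 [278.5 411.  107.2 103.    1. ]
plate_a 0.74 [689.7  60.  108.  105.5  29.6]
plate_a 0.57 [315.4 181.9 105.3 109.3  65.9]
sheet 0.98 [517.3  46.4 173.1 164.2  89.9]
t33.42 pos [515.4  45.5  34. ] yaw 93.7 w33.6 F [-2.6  0.9 10.4] | shift [-0.  -0.1  0.2] turn [-0.1 -0.1  0.2]
```

View pics/f.png

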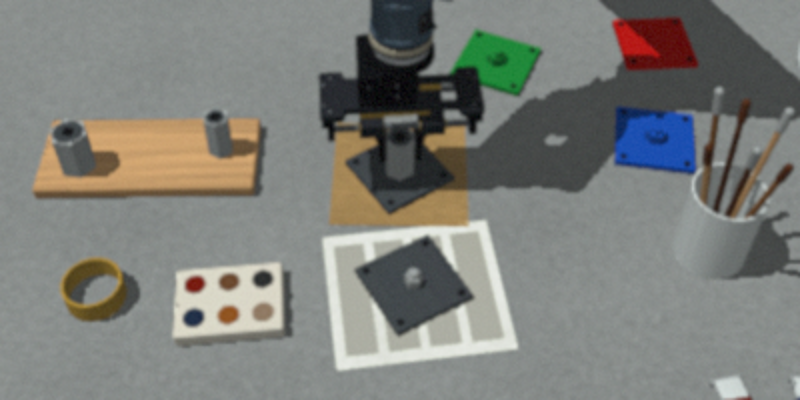

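The view shows the medium socket down over the nut (400,160) with the plate centred on the sheet. The small socket stands on the tray at (217,135), the spare is on the newspaper (413,285), and the bystanders have not moved.

```bash
python3 -c "
from rig import robot
print(robot.hand_in())"
```

```text
the job is handed in; nothing more can be done
None
```

The job is done and handed in at about 33 s of the 72 s limit. The medium socket is fully down over the job foot's nut, and the gripper is still holding it.

- **Slide:** I gripped the bare-bench foot by its nut, which measured about 24 mm across flats. I dragged it flat to the middle of the brown sheet. The last image put the plate centre within about 2 mm of the sheet centre.
- **Small socket:** It stopped on the nut's top with 26.5 N, about 14 mm short of the plate. I stood it back on the tray, and the images show it upright.
- **Medium socket:** It went down over the nut freely and came to rest with the tool at z = 34.0 mm, the height expected when it sits on the plate. It is pressed down with about 10 N.
- **Rest of the scene:** In the last picture, the spare foot, brush tin, palette, bangle and coloured look-alikes look undisturbed.
- **Checks that disagreed:**
  - Image positions differed from the gripped positions by 1–3 mm, so I relied on the grips.
  - Just before the final push the force still read about -3 N, so I pushed about 2 mm further to confirm contact.
  - Returning the small socket, I felt no clear contact force before letting go. The tool was then at its pick-up height, and the pictures confirmed it was standing.

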